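Seat the lotus lamp on its two-pin dock

ROBOT

A 6-joint arm with a two-finger parallel gripper is mounted at the origin on the work surface. World frame = base frame: x ahead of the robot, y to its left, z up, the work surface at z = 0. Lengths are in m, angles in degrees, forces in N, time in s.
With the tool pointing down it reaches from about 0.25 to 0.725 m from the base axis. Payload 9.7 kg.
Tool frame: the origin (TCP) lies between the finger pads; the fingertips stand 25 mm ahead of it and the grasp point (between the pads) lies 6 mm ahead of it; z points along the fingers, y is the line along which they close (so a half turn about z gives the same grasp; the last joint's range is limited). The gripper opens to 85 mm and grips with 20 to 120 N. Pads are 22 mm wide; open, the fingers measure 114 mm over their backs; the gripper's body (76 mm by 85 mm) begins 54 mm behind the grasp point. The pads swing forward as they close: fully open they stand 13 mm farther back than shut.
Start: joints at [-67.724, 4.979, 10.078, 95.1, 0, 90], TCP at [0.208, -0.509, 0.256] pointing down, gripper open.
Joint ranges: [-179.16, 179.16], [-48.56, 103.87], [-65.8, 70.77], [-126.05, 130.52], [-82.76, 87.17], [-180, 180]. Speed limits (degrees/s): [127.2, 127.2, 147.25, 180, 180, 180].

INTERFACE

Orientations are given as [roll, pitch, yaw] about the fixed x, y, z axes, in that order (R = Rz(yaw) Ry(pitch) Rx(roll)).
In Python, from workcell import bot, optics gives the robot as it stands (bot), with the cameras (optics).
- The arm moves only by the tool jog_arm, called after ">>>" as name(argument=value, ...) on one line, values as JSON. Schema: {"type":"object","properties":{"segments":{"type":"string"},"grip_force":{"type":"number"},"only":{"type":"string"},"quiet":{"type":"boolean"},"lines":{"type":"string"}},"required":["segments"],"additionalProperties":false}. segments is a string of 1 to 5 rows, one to a line, with the numbers parted by spaces; each row has 5 numbers: dx, dy, dz in a scale on which 1.0 is 0.5 m, then a turn about the tool's z in normalised numbers (1 is 90 degrees), then the finger opening in m; each row is the pose to reach, as a shift and turn from the pose commanded when the call began, along the tool's axes at that moment; what a row does not reach only later rows make up. A row lasts 1/12 s, in which the tool goes at most 0.0417 m and 7.16 degrees, less where a joint would pass 70% of its speed; a pose out of reach is approached as far as the arm can. The fingers move at their own pace and stop on an object; grip_force is the grip in N (left out, the last holds). Time passes only in rows, so rows that do not move let the fingers close. The tool returns the time, the measured TCP pose, the force, the opening and the grip force at its end. only (a regular expression) keeps the lines of the reply that match it, lines (a string "A,B") keeps lines A to B, and quiet returns only ok. Shift and turn numbers lie between -1 and 1, and a call with a number outside is refused. Input that does not fit is refused with a message, and nothing moves.
- bot.get_obs(): the state, without advancing time (a new reading comes with each control period).
- optics.camera(name): name is "scene" or "top" or "wrist"; returns the picture (420x560x3 uint8, blue, green, red); there is no depth.
- optics.camera_info(name): a dict with "mtx" (3x3 intrinsics, pixels), "extrinsics" (4x4, takes a point from camera to world coordinates). Camera axes: x right, y down, z forward; pixel columns grow to the right and rows downward; lengths in m; the calibration is good to about 2 mm. A picture is of the moment at which its call begins: read the wrist's pose just before it. camera_info takes no time and is no camera call; for the wrist camera it gives the pose at the moment of the call.
- bot.job_done(): hands the job in; it is judged then, once.
The state is a dict: "time": time; "q": joint angles; "qd": joint speeds; "joint_efforts": joint torques, N m; "ee_pos": TCP position; "tcp_rot": TCP orientation; "wrist_force": force on the tool from outside, world axes, zero at the start; "torque": the same for the moment, N m; "opening": finger opening in m; "grasp_force": force on a finger pad.
Only numpy, scipy, OpenCV 4.12 (cv2) and the standard library are available. Lean on these libraries where they do the work, as an engineer would, in place of code of your own. Each camera call takes 0.05 s, during which the arm holds its last target. There are 200 camera calls.

TASK

Take the white lotus-bud lamp that has the oblong foot with two round holes and seat it on the wooden charging dock that has two steel pins, so that both pins come up through the holes and the foot lies flat on the dock; either way round will do. Lower it into place rather than dropping it, let go, and do not knock the ceramic sage or shift the other lotus lamp with the round foot.

Things in the scene. Friction and masses are not known exactly. Their poses are not given: they have to be found in the camera images.
- lamp: Lamp to move: white plastic, loose, about 0.22 kg, 83 mm tall. Flat oblong foot 60 (x) x 140 (y) x 8 mm with two 30 mm round through holes at y = -46 and +46 mm. Amid it a square body 44 x 44 mm, sides parallel to the foot's, 8 to 53 mm above the underside: grip this across x. On top a lotus bud 30 mm tall, 40 mm across. Origin: centre of the foot's underside; z up, y along the foot.
- dock: Fixed wooden block 80 (x) x 170 (y) x 24 mm high; two round-topped steel pins, 10 mm thick, rise 22 mm above its top (to 46 mm) at y = -46 and +46 mm. Origin: centre of its underside; z up, y along its length. Seated, the lamp's origin is 24 mm above this one. (The other dock, round, 104 mm across, one pin in the middle, is not the lamp's.)
- round_lamp: Bystander: a second white lotus lamp with the same square body and bud, but on a plain round foot of 90 mm diameter and 8 mm thick without holes. Loose, 83 mm tall. Origin: centre of the foot's underside. Leave it where it stands.
- sage: Bystander: white ceramic figurine of a seated sage, 72 mm across at the foot, 111 mm tall, loose, fragile. Origin: centre of its underside. Do not knock it.

How it is judged:
By the outcome, as a careful person would: the job done as asked, in the order asked, and still so for the second after the job is handed in, with the robot touching nothing.
It also fails if it takes over 35 s, if anything falls off the work surface, if the arm or the gripper's body presses on something with over 40 N, if the wrist force passes 120 N, or if a joint passes its speed limit or range.

## Working session

There is one attempt and no reset: what is moved stays moved. The work goes in short steps, Python scripts to look and compute and a tool call to move; the robot and the scene stay as the last step left them, time stands still between calls to the robot, and variables do not carry over. Pictures are saved under pics/ and viewed, at most 10 in all, crops included, and the job is handed in when it is done.

```bash
ls; mkdir -p pics
```

Run:
```python
from workcell import bot, optics
import cv2
for n in("top","scene"):
    im=optics.camera(n); cv2.imwrite(f"pics/{n}0.png",im)
    i=optics.camera_info(n); print(n,i["mtx"],i["extrinsics"])
o=bot.get_obs(); print(o["time"],o["ee_pos"],o["tcp_rot"],o["opening"])
```

```text
pics
workcell.py
top [[481.81060106   0.         275.40975523]
 [  0.         481.81060106 206.12731953]
 [  0.           0.           1.        ]] [[-0.02232132 -0.9891667   0.1450896   0.41185207]
 [-0.9993646   0.0261102   0.02426227 -0.00986635]
 [-0.02778774 -0.14445584 -0.989121    0.90273467]
 [ 0.          0.          0.          1.        ]]
scene [[389.02564407   0.         273.24825439]
 [  0.         389.02564407 204.1353444 ]
 [  0.           0.           1.        ]] [[ 0.61268294  0.4714012  -0.63435048  1.03820981]
 [ 0.79031644 -0.36094713  0.49509302 -0.3552256 ]
 [ 0.00442046 -0.80467266 -0.59370226  0.48508714]
 [ 0.          0.          0.          1.        ]]
0.1 [ 0.2084298  -0.50881612  0.25566927] [-1.79935841e+02  7.00884850e-04  2.22751465e+01] 0.08564684960054281
```

View pics/top0.png

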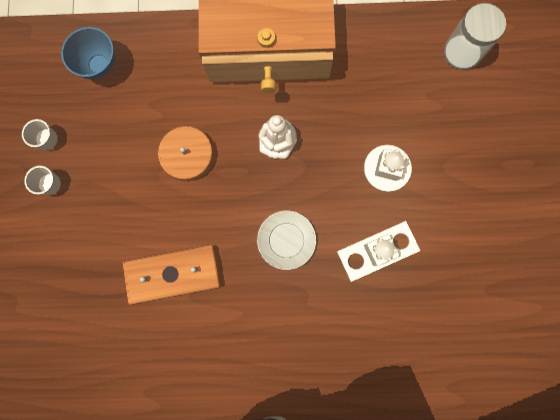

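View pics/scene0.png

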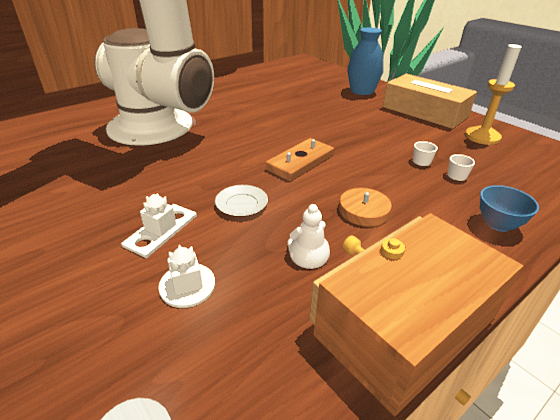

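Top view: the lamp is at about (379,250) with its holes at (356,261) and (402,241). The oblong dock is at (171,275) with pins near (143,279) and (194,269). A plate at (287,240) lies between them. The sage is at (277,138) and the round lamp at (388,167). The scene view shows the same layout.

Create h.py:
```python
import cv2, numpy as np
from workcell import bot, optics
def cast(px,z,info):
    K,T=info["mtx"],info["extrinsics"]
    px=np.atleast_2d(np.float64(px)); d=np.c_[px,np.ones(len(px))]@np.linalg.inv(K).T@T[:3,:3].T
    return (T[:3,3]+d*((z-T[2,3])/d[:,2])[:,None])[:,:2]
def rect(mask,z,info):
    """min-area rectangle of the largest blob, on plane z: centre, sides, long-axis yaw"""
    c=max(cv2.findContours(mask,cv2.RETR_EXTERNAL,cv2.CHAIN_APPROX_NONE)[0],key=cv2.contourArea)
    p=cast(c[:,0],z,info)
    (ctr,(a,b),_)=r=cv2.minAreaRect((p*1000).astype(np.float32))
    q=cv2.boxPoints(r); e=max(q[1]-q[0],q[2]-q[1],key=np.linalg.norm)
    return np.array(ctr)/1000,(a,b),np.degrees(np.arctan2(e[1],e[0]))%180
```

Run:
```python
from h import *
im=cv2.imread("pics/top0.png"); info=optics.camera_info("top")
hsv=cv2.cvtColor(im,cv2.COLOR_BGR2HSV)
def roi(m,x0,y0,x1,y1):
    o=np.zeros_like(m);o[y0:y1,x0:x1]=m[y0:y1,x0:x1];return o
w=cv2.inRange(hsv,(0,0,110),(180,90,255))
print("lamp",rect(roi(w,325,212,430,290),.008,info))
print("round",rect(roi(w,355,135,420,200),.008,info))
print("sage~",cast([277,148],.03,info),"plate",cast([287,240],.01,info))
print("dock px",im[290,150],hsv[290,150],"table",hsv[320,150])
b=roi(im[:,:,2],110,235,230,315)
m=roi(cv2.inRange(hsv,(0,0,165),(180,255,255)),110,235,230,315)
print("dock",rect(m,.024,info))
holes=[]
fr=roi(w,325,212,430,290)
for c in cv2.findContours(fr,cv2.RETR_CCOMP,cv2.CHAIN_APPROX_NONE)[0]:
    if cv2.contourArea(c)>100: print(cv2.contourArea(c),cv2.minEnclosingCircle(c),cast(cv2.minEnclosingCircle(c)[0],.008,info))
print("pins",cast([[143,279],[194,269]],.044,info))
o=im.copy();o[m>0]=(0,255,0);o[fr>0]=(255,0,0)
cv2.imwrite("pics/m.png",cv2.resize(o[200:320,100:440],None,fx=2.3,fy=2.3))
```

```text
lamp (array([ 0.45484271, -0.17548613]), (61.50581741333008, 141.753173828125), np.float32(112.49356))
round (array([ 0.61054297, -0.2010547 ]), (88.20157623291016, 89.0370101928711), np.float32(177.20549))
sage~ [[0.64926009 0.00613174]] plate [[ 0.478821   -0.00802938]]
dock px [ 87 151 232] [ 13 159 232] table [ 11 165 144]
dock (array([0.42139551, 0.20606833]), (79.30096435546875, 167.3082733154297), np.float32(99.49039))
2481.5 ((378.0041198730469, 250.084228515625), 41.048927307128906) [[ 0.45630602 -0.17506854]]
208.0 ((355.4562072753906, 260.7481689453125), 8.635117530822754) [[ 0.43775529 -0.13281997]]
204.5 ((400.4186096191406, 240.88372802734375), 8.626885414123535) [[ 0.47223501 -0.21707106]]
pins [[0.41323417 0.24934074]
 [0.42878434 0.15834829]]
```

View pics/m.png

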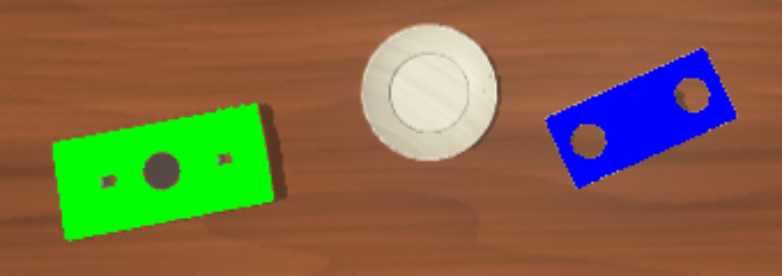

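Masks are clean. The lamp is at (0.455,-0.1755) with yaw 22.5°, and the dock at (0.421,0.205) with yaw 9.6°. Next I'll work out the shifts in tool axes.

Create go.py:
```python
import sys, numpy as np
from scipy.spatial.transform import Rotation as R
from workcell import bot, optics
# shift in tool axes and tool-z turn to reach x y z yaw (tool down)
x,y,z,yaw=map(float,sys.argv[1:]); o=bot.get_obs()
r=R.from_euler("xyz",o["tcp_rot"],degrees=True)
d=r.inv().apply(np.array([x,y,z])-o["ee_pos"])
print("shift",d.round(4),"turn",round(float(-((yaw-o["tcp_rot"][2]+180)%360-180)),2),"q6",o["q"][5],"t",o["time"],"F",np.round(o["wrist_force"],1))
```

```bash
python3 go.py 0.455 -0.1755 0.17 112.5
```

```text
shift [ 0.3545 -0.2149  0.0859] turn -90.22 q6 90.00099586801166 t 0.1 F [-0.6 -0.6  0.6]
```

Careful with the scale: shifts go in shares of 0.5 m and turns go in shares of 90 degrees. That gives: 0.15 m / 0.5 = 0.3, 0.02 m / 0.5 = 0.04, -35 degrees / 90 = -0.3889.

>>> jog_arm(segments="0.06 -0.036 0.01 -0.0778 0.085\n0.12 -0.072 0.02 -0.1556 0.085\n0.18 -0.108 0.03 -0.2333 0.085\n0.24 -0.144 0.04 -0.3111 0.085\n0.3 -0.18 0.05 -0.3889 0.085")

```text
time: 0.52
ee_pos: [0.3137, -0.3674, 0.2307]
tcp_rot: [-180.0, -0.0, 57.6]
wrist_force: [0.8, -0.2, -1.1]
opening: 0.0849
grasp_force: 0.0
```

```bash
python3 go.py 0.455 -0.1755 0.17 112.5
```

```text
shift [0.2377 0.0165 0.0608] turn -54.91 q6 72.89932494003263 t 0.5167 F [ 0.8 -0.2 -1.1]
```

Scaled: 0.175 m / 0.5 = 0.35, 0.14 m / 0.5 = 0.28, -35 degrees / 90 = -0.3889.

>>> jog_arm(segments="0.07 0.004 0.016 -0.0778 0.085\n0.14 0.01 0.032 -0.1556 0.085\n0.21 0.014 0.048 -0.2333 0.085\n0.28 0.02 0.064 -0.3111 0.085\n0.35 0.024 0.08 -0.3889 0.085")

```text
time: 0.93
ee_pos: [0.4185, -0.2265, 0.1907]
tcp_rot: [-180.0, -0.0, 92.6]
wrist_force: [0.5, 0.2, -0.4]
opening: 0.0851
grasp_force: 0.0
```

```bash
python3 go.py 0.455 -0.1755 0.17 112.5
```

```text
shift [0.0492 0.0388 0.0207] turn -19.88 q6 58.964405713565974 t 0.9333 F [ 0.5  0.2 -0.4]
```

Scaled: 0.049 m / 0.5 = 0.098, 0.039 m / 0.5 = 0.078, -19.9 degrees / 90 = -0.2211.

>>> jog_arm(segments="0.032 0.026 0.014 -0.0733 0.085\n0.066 0.052 0.028 -0.1478 0.085\n0.098 0.078 0.042 -0.2211 0.085\n0.098 0.078 0.042 -0.2211 0.085\n0.098 0.078 0.042 -0.2211 0.085")

```text
time: 1.35
ee_pos: [0.4549, -0.1768, 0.1696]
tcp_rot: [-179.9, -0.1, 112.2]
wrist_force: [-0.4, -0.4, -0.7]
opening: 0.085
grasp_force: 0.0
```

```bash
python3 go.py 0.455 -0.1755 0.044 112.5
```

Run:
```python
from h import *
i=optics.camera_info("wrist"); im=optics.camera("wrist"); cv2.imwrite("pics/w1.png",im)
hsv=cv2.cvtColor(im,cv2.COLOR_BGR2HSV)
w=cv2.inRange(hsv,(0,0,110),(180,90,255))
print(rect(w,.008,i))
```

```text
shift [0.001  0.0007 0.1256] turn -0.28 q6 46.55076661530656 t 1.35 F [-0.4 -0.4 -0.7]
(array([ 0.45432501, -0.17583414]), (60.390018463134766, 139.81161499023438), np.float32(112.432236))
```

View pics/w1.png

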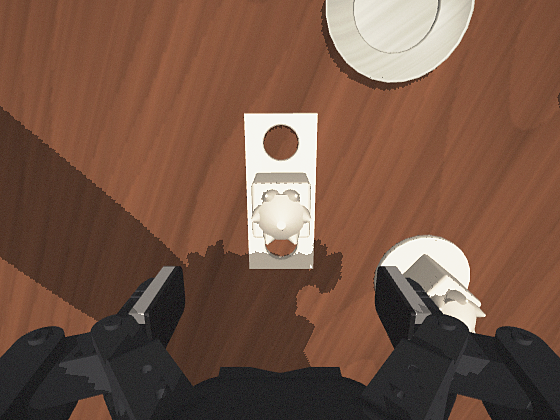

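The wrist view agrees with the top view: the foot spans cols 245–318, centred between the fingers at 182 and 376, with hole at (281,142). Descending now.

Scaled: 0.118 m / 0.5 = 0.236, 0.03 m / 0.5 = 0.06.

>>> jog_arm(segments="0.002 0.002 0.06 0 0.085\n0.002 0.002 0.12 0 0.085\n0.002 0.002 0.17 0 0.085\n0.002 0.002 0.21 0 0.085\n0.002 0.002 0.236 0 0.085", grip_force=30)

```text
time: 1.82
ee_pos: [0.4541, -0.1769, 0.0503]
tcp_rot: [-179.9, -0.1, 112.0]
wrist_force: [-1.0, -0.8, -0.9]
opening: 0.0854
grasp_force: 0.0
```

>>> jog_arm(segments="0 0 0.012 0 0.085\n0 0 0.012 0 0.085\n0 0 0.012 0 0.06\n0 0 0.012 0 0.04\n0 0 0.012 0 0.03")

```text
time: 2.23
ee_pos: [0.4561, -0.1767, 0.0475]
tcp_rot: [179.9, 0.1, 112.1]
wrist_force: [-0.2, 0.5, -0.3]
opening: 0.0512
grasp_force: 0.0
```

>>> jog_arm(segments="0 0 0 0 0.03\n0 0 0 0 0.03\n0 0 0 0 0.03\n0 0 0 0 0.03")

```text
time: 2.57
ee_pos: [0.456, -0.1766, 0.0475]
tcp_rot: [179.9, 0.1, 112.2]
wrist_force: [-0.9, -1.3, 5.9]
opening: 0.0434
grasp_force: 32.2
```

```bash
python3 go.py 0.455 -0.1755 0.044 112.5
```

```text
shift [ 0.0014 -0.0005  0.0034] turn -0.33 q6 46.67527486392139 t 2.5667 F [-0.9 -1.3  5.9]
```

Scaled: -0.12 m / 0.5 = -0.24, -0.09 m / 0.5 = -0.18.

>>> jog_arm(segments="0 0 -0.02 0 0.03\n0 0 -0.06 0 0.03\n0 0 -0.12 0 0.03\n0 0 -0.18 0 0.03\n0 0 -0.24 0 0.03")

```text
time: 2.98
ee_pos: [0.455, -0.176, 0.168]
tcp_rot: [-180.0, -0.0, 112.2]
wrist_force: [0.5, -0.0, -3.0]
opening: 0.0437
grasp_force: 31.2
```

>>> jog_arm(segments="0 0 0 0 0.03")

```text
time: 3.07
ee_pos: [0.4572, -0.1768, 0.1729]
tcp_rot: [179.7, 0.3, 112.2]
wrist_force: [1.0, -0.3, -1.0]
opening: 0.0434
grasp_force: 31.4
```

```bash
python3 go.py 0.421 0.204 0.167 99.6
```

Run:
```python
from h import *
im=optics.camera("wrist"); cv2.imwrite("pics/w2.png",im)
```

```text
shift [0.3664 0.1102 0.0045] turn 12.58 q6 46.67023397417526 t 3.0667 F [ 1.  -0.3 -1. ]
```

View pics/w2.png

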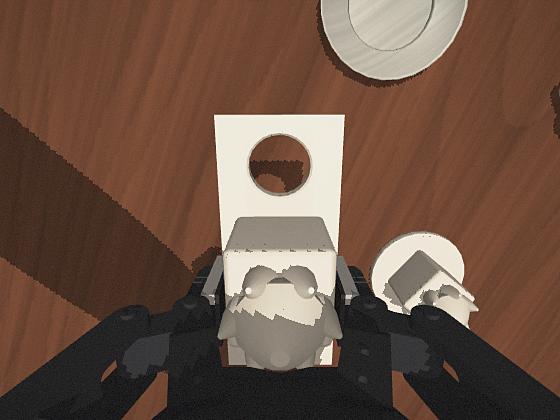

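The lamp is held level; its front hole is at (281,165). Carrying it to the dock.

Scaled: 0.155 m / 0.5 = 0.31, 0.12 m / 0.5 = 0.24, 8 degrees / 90 = 0.0889.

>>> jog_arm(segments="0.04 0.012 0 0.0111 0.03\n0.1 0.03 0 0.0222 0.03\n0.17 0.052 0 0.0444 0.03\n0.24 0.072 0 0.0667 0.03\n0.31 0.094 0 0.0889 0.03")

```text
time: 3.53
ee_pos: [0.4393, -0.0136, 0.1652]
tcp_rot: [-179.9, -0.0, 104.0]
wrist_force: [1.3, 0.2, -1.8]
opening: 0.0437
grasp_force: 31.3
```

>>> jog_arm(segments="0.07 0.012 0 0.0111 0.03\n0.14 0.024 0 0.0222 0.03\n0.21 0.036 0 0.0333 0.03\n0.28 0.048 0 0.0444 0.03\n0.33 0.056 0 0.05 0.03")

```text
time: 3.95
ee_pos: [0.4261, 0.1542, 0.1652]
tcp_rot: [-179.9, -0.0, 99.7]
wrist_force: [-0.4, -0.6, -2.2]
opening: 0.0437
grasp_force: 31.3
```

```bash
python3 go.py 0.421 0.204 0.167 99.6
```

```text
shift [ 0.0499  0.0034 -0.0018] turn 0.09 q6 100.18897026770134 t 3.95 F [-0.4 -0.6 -2.2]
```

Scaled: 0.05 m / 0.5 = 0.1, 0.04 m / 0.5 = 0.08.

>>> jog_arm(segments="0.04 0.002 0 0 0.03\n0.08 0.006 0 0 0.03\n0.1 0.006 0.03 0 0.03\n0.1 0.006 0.07 0 0.03\n0.1 0.006 0.1 0 0.03")

```text
time: 4.37
ee_pos: [0.4207, 0.2022, 0.1139]
tcp_rot: [-179.9, 0.0, 99.8]
wrist_force: [-0.4, -0.2, -2.2]
opening: 0.0433
grasp_force: 31.3
```

>>> jog_arm(segments="0 0 0 0 0.03\n0 0 0 0 0.03")

```text
time: 4.53
ee_pos: [0.4209, 0.2013, 0.1152]
tcp_rot: [-179.8, 0.0, 99.7]
wrist_force: [0.9, 0.6, -1.7]
opening: 0.0436
grasp_force: 31.3
```

```bash
python3 go.py 0.421 0.204 0.0715 99.6;  python3 - <<'E'
from h import *
i=optics.camera_info("top"); o=bot.get_obs(); im=optics.camera("top"); cv2.imwrite("pics/t2.png",im[190:330,80:260].repeat(4,0).repeat(4,1))
w=optics.camera("wrist"); j=optics.camera_info("wrist"); cv2.imwrite("pics/w3.png",w)
def proj(P,i):
    q=np.linalg.inv(i["extrinsics"])@np.r_[P,1]; p=i["mtx"]@q[:3]; return p[:2]/p[2]
u=np.array([-.01555,.091]);u/=np.linalg.norm(u)
for s in(1,-1):
    print("pin top in wrist",proj(np.r_[np.array([.421,.204])+s*.046*u,.046],j))
E
```

```text
shift [0.0027 0.0007 0.0437] turn 0.09 q6 105.8766869017801 t 4.5333 F [ 0.9  0.6 -1.7]
pin top in wrist [279.86655364 154.59516335]
pin top in wrist [279.80408719 296.41124641]
```

View pics/w3.png

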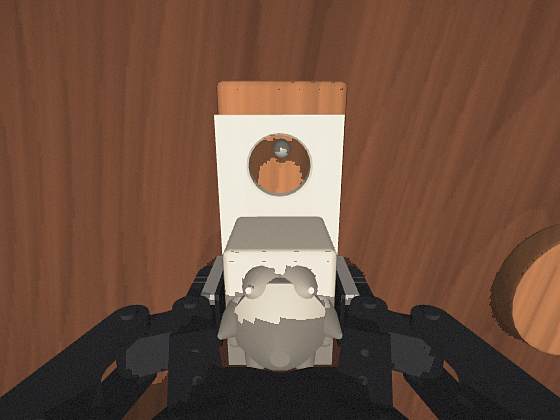

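View pics/t2.png

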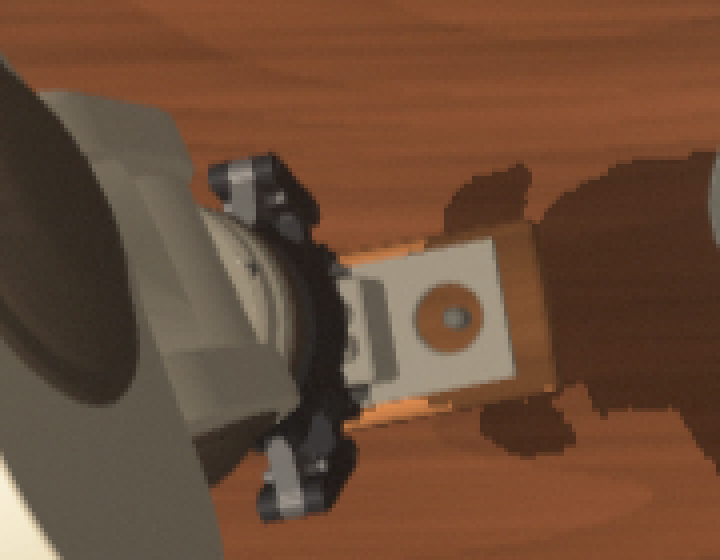

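Wrist view: the pin tip is at (281,148) and the hole centre at (280,165) with radius 32. In the top view the other pin shows inside its hole. I'll cast both to get the offset.

Run:
```python
from h import *
j=optics.camera_info("wrist"); o=bot.get_obs(); z=o["ee_pos"][2]-.0475+.008
h=cast([280,165],z,j)[0]; p=cast([281,147],.045,j)[0]
a=np.radians(o["tcp_rot"][2]); tx=np.array([np.cos(a),np.sin(a)]); ty=np.array([np.sin(a),-np.cos(a)])
print("hole",h,"pin",p,"pin-hole tool x,y",(p-h)@tx,(p-h)@ty)
t=optics.camera_info("top")
h2=cast([80+448/4,190+318/4],z,t)[0]; p2=cast([80+456/4,190+318/4],.045,t)[0]
print("top: hole",h2,"pin",p2,"diff",(p2-h2)@tx,(p2-h2)@ty, o["ee_pos"],"hole rel tcp",(h-o["ee_pos"][:2])@tx,(h2-o["ee_pos"][:2])@tx)
```

```text
hole [0.41341546 0.24844936] pin [0.413185   0.25357148] pin-hole tool x,y 0.005088123157237168 0.0006326158384188039
top: hole [0.42735645 0.15522892] pin [0.42788463 0.15815046] diff 0.00279142074503708 0.0010110975535256718 [0.42189426 0.20159175 0.11692982] hole rel tcp 0.04761599550990893 -0.046621854201536805
```

Scaled: 0.034 m / 0.5 = 0.068, 0.004 m / 0.5 = 0.008.

>>> jog_arm(segments="0.008 0.0014 0 0 0.03\n0.008 0.0014 0.016 0 0.03\n0.008 0.0014 0.036 0 0.03\n0.008 0.0014 0.056 0 0.03\n0.008 0.0014 0.068 0 0.03")

```text
time: 5.05
ee_pos: [0.4212, 0.2054, 0.0804]
tcp_rot: [-179.9, 0.0, 99.7]
wrist_force: [-0.8, -0.5, -1.8]
opening: 0.0434
grasp_force: 31.4
```

>>> jog_arm(segments="0 0 0.004 0 0.03\n0 0 0.008 0 0.03\n0 0 0.012 0 0.03\n0 0 0.012 0 0.03")

```text
time: 5.38
ee_pos: [0.4218, 0.2057, 0.0761]
tcp_rot: [-180.0, -0.0, 99.7]
wrist_force: [-0.8, 0.1, -2.0]
opening: 0.0434
grasp_force: 31.4
```

```bash
python3 go.py 0.421 0.204 0.0715 99.6;  python3 - <<'E'
from h import *
w=optics.camera("wrist"); cv2.imwrite("pics/w4.png",w)
E
```

```text
shift [-0.0015 -0.001   0.0046] turn 0.07 q6 106.32248051234207 t 5.3833 F [-0.8  0.1 -2. ]
```

View pics/w4.png

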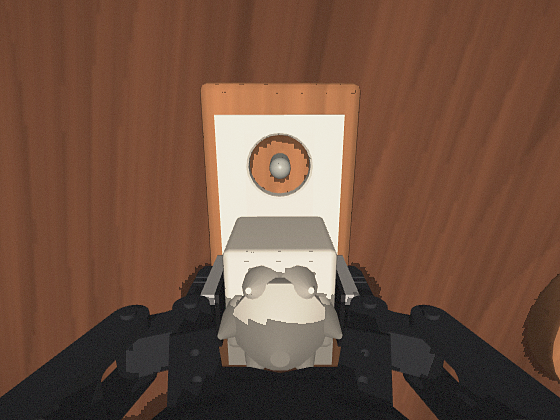

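The pin at (280,167) is centred in the hole (280,165), with about 4 mm left to the dock. I'll lower in small steps until it makes contact.

>>> jog_arm(segments="0 0 0.002 0 0.03\n0 0 0.004 0 0.03\n0 0 0.004 0 0.03\n0 0 0.004 0 0.03")

```text
time: 5.77
ee_pos: [0.4218, 0.2057, 0.0743]
tcp_rot: [180.0, -0.0, 99.7]
wrist_force: [0.1, 0.3, -3.1]
opening: 0.0437
grasp_force: 31.4
```

>>> jog_arm(segments="0 0 0.002 0 0.03\n0 0 0.002 0 0.03\n0 0 0.002 0 0.03")

```text
time: 6.02
ee_pos: [0.4217, 0.2057, 0.0732]
tcp_rot: [-180.0, 0.0, 99.7]
wrist_force: [0.3, 1.0, -2.1]
opening: 0.0435
grasp_force: 31.4
```

>>> jog_arm(segments="0 0 0.002 0 0.03\n0 0 0.002 0 0.03\n0 0 0.002 0 0.03")

```text
time: 6.27
ee_pos: [0.4217, 0.2057, 0.0722]
tcp_rot: [-180.0, 0.0, 99.7]
wrist_force: [0.7, 0.0, -2.5]
opening: 0.0437
grasp_force: 31.4
```

Scaled: 0.001 m / 0.5 = 0.002.

>>> jog_arm(segments="0 0 0.002 0 0.03\n0 0 0.002 0 0.03\n0 0 0.002 0 0.03", only="pos|wrist")

```text
ee_pos: [0.4219, 0.2058, 0.0715]
wrist_force: [-0.9, -0.5, -0.4]
```

>>> jog_arm(segments="0 0 0.002 0 0.03\n0 0 0.002 0 0.03\n0 0 0.002 0 0.03", only="pos|wrist")

```text
ee_pos: [0.4219, 0.2058, 0.0714]
wrist_force: [-4.7, -1.8, 9.7]
```

Contact (+10 N) came at the expected height. Releasing and retreating.

>>> jog_arm(segments="0 0 0 0 0.05\n0 0 0 0 0.06\n0 0 0 0 0.075\n0 0 0 0 0.085\n0 0 0 0 0.085")

```text
time: 7.18
ee_pos: [0.4217, 0.2057, 0.0701]
tcp_rot: [-180.0, 0.0, 99.7]
wrist_force: [-0.7, -0.4, -0.8]
opening: 0.0852
grasp_force: 0.0
```

>>> jog_arm(segments="0 0 -0.02 0 0.085\n0 0 -0.06 0 0.085\n0 0 -0.12 0 0.085\n0 0 -0.19 0 0.085\n0 0 -0.26 0 0.085")

```text
time: 7.6
ee_pos: [0.4213, 0.2055, 0.2022]
tcp_rot: [-180.0, 0.0, 99.7]
wrist_force: [1.3, 0.6, -0.2]
opening: 0.0848
grasp_force: 0.0
```

>>> jog_arm(segments="0 0 -0.04 0 0.085\n-0.06 0 -0.04 0 0.085\n-0.12 0 -0.04 0 0.085\n-0.18 0 -0.04 0 0.085\n-0.24 0 -0.04 0 0.085")

```text
time: 8.02
ee_pos: [0.442, 0.0863, 0.2213]
tcp_rot: [179.9, -0.0, 99.7]
wrist_force: [0.9, -0.5, 1.7]
opening: 0.0852
grasp_force: 0.0
```

>>> jog_arm(segments="-0.06 0 0 0 0.085\n-0.12 0 0 0 0.085\n-0.16 0 0 0 0.085\n-0.16 0 0 0 0.085\n-0.16 0 0 0 0.085")

```text
time: 8.43
ee_pos: [0.4554, 0.0078, 0.2209]
tcp_rot: [180.0, -0.0, 99.5]
wrist_force: [0.8, -1.0, 0.6]
opening: 0.0849
grasp_force: 0.0
```

Run:
```python
from h import *
a=optics.camera("top"); s=optics.camera("scene")
cv2.imwrite("pics/f.png",np.hstack([cv2.resize(a[180:340,90:270],(400,356)),cv2.resize(s[110:250,200:357],(400,356))]))
```

```text
(no output)
```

View pics/f.png

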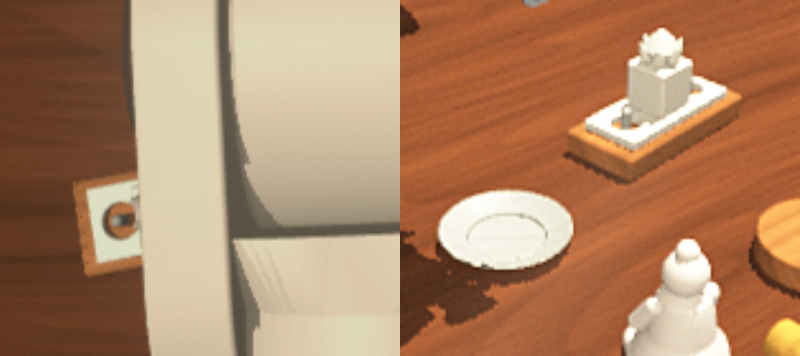

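The scene view shows the lamp lying flat on the dock, with a pin up through the near hole at (628,118). The top view shows the pin in the outer hole at (122,220). The sage is undisturbed and the gripper is clear of everything.

```bash
python3 -c "
from workcell import bot, optics
print(bot.job_done())"
```

```text
the job is handed in; nothing more can be done
None
```

The lamp is seated flat on the two-pin dock and released, neither the sage nor the round-foot lamp was touched, and the job was handed in at about 8.5 s.

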